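Pull the yellow-edged control card for testing

ROBOT

A 7-joint arm with a two-finger parallel gripper is mounted at the origin on the work surface. World frame = base frame: x ahead of the robot, y to its left, z up, the work surface at z = 0. Lengths are in m, angles in rad, forces in N, time in s.
With the tool pointing down it reaches from about 0.4 to 0.85 m from the base axis. Payload 10.4 kg.
Tool frame: the origin (TCP) lies midway between the tips of the shut fingers; the grasp point (between the pads) lies 19 mm behind it (manip.hold_point_z is the distance from the TCP to the grasp point, in m); z points along the fingers, y is the line along which they close (so a half turn about z gives the same grasp; the last joint's range is limited). The gripper opens to 85 mm and grips with 20 to 120 N. Pads are 22 mm wide; open, the fingers measure 114 mm over their backs; the gripper's body (76 mm by 85 mm) begins 54 mm behind the grasp point. The pads swing forward as they close: fully open they stand 13 mm farther back than shut.
Start: joints at [-1.333, 0.332, -0.065, 1.46, 0.022, 1.35, -0.088], TCP at [0.161, 0.604, 0.196] pointing down, gripper open.
Joint ranges: [-2.6, 2.6], [-0.5, 2.12], [-1.47, 1.34], [0.16, 2.42], [-1.27, 4.41], [0.06, 2.06], [-2.6, 2.6]. Speed limits (rad/s): [2.22, 2.22, 2.79, 2.79, 3.14, 3.14, 3.14].

INTERFACE

Orientations are given as a unit quaternion [x, y, z, w].
In Python, from workcell import manip, eyes, job gives the robot as it stands.
- The arm moves only by the shell command python3 -m crank 'ROWS' [FORCE]. ROWS is JSON, a list that holds one entry, the list of rows, each a list of 7 numbers: the finger opening in cm, from 0 to 8.54, then the shift along the world's x, y, z in cm, then the turn, a rotation vector about the world's x, y, z in degrees. In form: [[[hand, x, y, z, ax, ay, az], ...]]. A call has 1 to 20 rows; each row shifts and turns the commanded pose from where the row before left it; what a row does not reach is not made up. A row lasts 1/8 s, in which the tool goes at most 62.5 mm and 10.7 degrees, less where a joint would pass 70% of its speed; a pose out of reach is approached as far as the arm can. A call with a gripper value outside its range is refused whole. The fingers move at their own pace and stop on an object; FORCE is the grip in N (left out, the last holds). Time passes only in rows, so rows that do not move let the fingers close. It gives the time, the measured TCP pose, the force, the opening and the grip force at its end, in the units of the state.
- manip.get_obs(): the state, without advancing time (a new reading comes with each control period).
- eyes.camera(name): name is "scene" or "top" or "wrist"; returns (picture, depth): 480x640x3 uint8, red, green, blue; 480x640 float32, m along the optical axis (not along the pixel's ray), 0 where there is no reading.
- eyes.camera_params(name): a dict with "fx", "fy", "cx", "cy" (pixels), "world_from_camera" (4x4, takes a point from camera to world coordinates); the wrist camera has in their place "hand_eye" (4x4, takes a point from camera to tool coordinates, whose origin is the TCP and whose axes are the flange's). Camera axes: x right, y down, z forward; pixel columns grow to the right and rows downward; lengths in m; the calibration is good to about 2 mm. A picture is of the moment at which its call begins: read the wrist's pose just before it. camera_params takes no time and is no camera call.
- job.hand_in(): hands the job in; it is judged then, once.
The state is a dict: "clock": time; "joint_pos": joint angles; "joint_velocities": joint speeds; "tau": joint torques, N m; "position": TCP position; "ee_rot": TCP orientation; "ft_force": force on the tool from outside, world axes, zero at the start; "torque": the same for the moment, N m; "grip_width": opening from 0.0 (shut) to 1.0 (fully open); "grasp_force": force on a finger pad.
Only numpy, scipy, OpenCV 4.12 (cv2) and the standard library are available. Lean on these libraries where they do the work, as an engineer would, in place of code of your own. Each camera call takes 0.05 s, during which the arm holds its last target. There are 200 camera calls.

TASK

The control card with the yellow edge is due for a test. Draw it straight up out of the slotted wooden rack by its yellow edge and lower it right down into the slot of the blue test cradle, letting go only when it is down in the slot. Leave the red-edged and the white-edged cards in the rack as they are.

Things in the scene. Friction and masses are not known exactly. Their poses are not given: they have to be found in the camera images.
- card_yellow: Upright green circuit card, 100 mm long (x), 4 mm thick (y), 130 mm tall; origin: middle of its lower edge, z up. Its top is a stiff yellow edge rail, full length, 12 mm thick, 106 to 130 mm above the origin: grip it across the 12 mm. Chips 65 to 90 mm up. 0.1 to 0.2 kg. Stands, leaning 3 degrees at most, in any one of the wooden rack's three slots (see card_red).
- card_red: Same card, red edge rail, same origin, to stay in the rack. The fixed rack, 130 mm along the cards, 250 mm across, has 3 parallel slots 75 mm apart, 7 mm wide. Cards stand on its base, 8 mm above the table (so their tops are at 138 mm: lift the one you take above the others), guided at their two ends by slotted boards with tops 68 mm above the table.
- card_white: Same card, white edge rail, same origin (middle of its lower edge), in the third slot; to stay in the rack.
- cradle: Fixed blue test cradle, 94 mm wide, its slot along x. Origin: centre of the underside, on the table, under the slot's middle; z up. Slot floor at z 10 mm; slot 9 mm wide up to z 50, then aluminium lead-ins widen it to 39 mm at the top, z 70. Slot 130 mm long between grey end walls 70 high. Low panel (34 high) at the -x end, out to x -122. Card fits either way round.
Mind the look-alikes: they are no part of the job. Leave any orange or purple look-alike of the card_yellow alone.

How it is judged:
By the outcome, as a careful person would: the job done as asked, in the order asked, and still so for the second after the job is handed in, with the robot touching nothing.
It also fails if it takes over 42 s, if anything falls off the work surface, if the arm or the gripper's body presses on something with over 40 N, if the wrist force passes 120 N, or if a joint passes its speed limit or range.

## Working session

There is one attempt and no reset: what is moved stays moved. The work goes in short steps, Python scripts to look and compute and a shell command to move; the robot and the scene stay as the last step left them, time stands still between calls to the robot, and variables do not carry over. Pictures are saved under pics/ and viewed, at most 10 in all, crops included, and the job is handed in when it is done.

```bash
ls; mkdir -p pics
cat > h.py <<'E'
from workcell import manip, eyes, job
import numpy as np, cv2
def pts(name, depth, P=None):
    p=eyes.camera_params(name); v,u=np.mgrid[:480,:640]
    c=np.stack([(u-p['cx'])/p['fx']*depth,(v-p['cy'])/p['fy']*depth,depth,np.ones_like(depth)],-1)
    return (c@(p['world_from_camera'] if P is None else P@p['hand_eye']).T)[...,:3]
E
python3 - <<'E'
from h import *
ims=[]
for n in ('scene','top'):
    a,d=eyes.camera(n); np.savez(f'{n}0.npz',a=a,d=d)
    cv2.imwrite(f'pics/{n}0.png',a[...,::-1]); print(n,eyes.camera_params(n)['world_from_camera'].round(3))
o=manip.get_obs(); print({k:np.round(v,3) for k,v in o.items()}, manip.hold_point_z)
E
```

```text
pics
scene [[-0.633  0.674 -0.382  0.778]
 [ 0.774  0.543 -0.326  0.254]
 [-0.012 -0.502 -0.865  0.81 ]
 [ 0.     0.     0.     1.   ]]
top [[-0.023 -0.986  0.163  0.264]
 [-0.999  0.028  0.025 -0.055]
 [-0.029 -0.162 -0.986  1.078]
 [ 0.     0.     0.     1.   ]]
{'clock': np.float64(0.1), 'joint_pos': array([-1.333,  0.333, -0.065,  1.461,  0.022,  1.35 , -0.088]), 'joint_velocities': array([-0.001, -0.002, -0.   , -0.001,  0.001, -0.   , -0.001]), 'tau': array([ 2.0000e-03, -6.2675e+01,  4.9000e-02, -3.9243e+01,  1.6000e-02,
        7.0000e-03, -0.0000e+00]), 'position': array([0.161, 0.603, 0.195]), 'ee_rot': array([ 0.13 ,  0.992, -0.001, -0.   ]), 'ft_force': array([0.011, 0.412, 0.148]), 'torque': array([-0.073, -0.026,  0.043]), 'grasp_force': np.float64(0.0), 'grip_width': np.float64(0.997)} 0.0187
```

View pics/scene0.png

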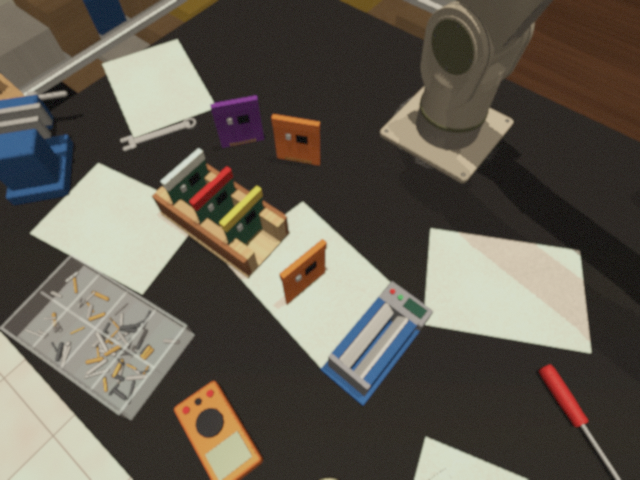

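View pics/top0.png

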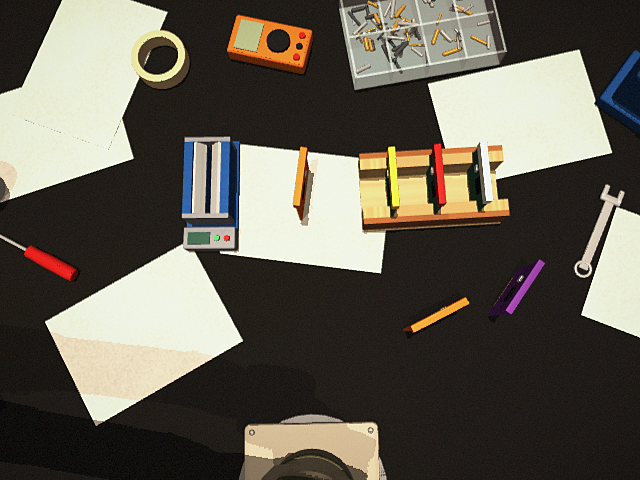

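The yellow-edged card is in the rack slot nearest the cradle: top (393,177), scene (243,208). Red is at top (438,175) and white at (486,174). The look-alikes stand outside the rack: orange at top (301,177) and (437,315), purple at (517,287). Only the (393,177) card has a yellow rail and stands in the rack, so that one fits. The cradle is at top (210,190). Next I'll measure and make a crop to confirm.

Run:
```python
from h import *
for n in ('top','scene'):
    f=np.load(n+'0.npz'); a,d=f['a'],f['d']; w=pts(n,d); hsv=cv2.cvtColor(a,cv2.COLOR_RGB2HSV)
    H,S,V=[hsv[...,i].astype(int) for i in range(3)]
    R={'yellow':(H>24)&(H<35)&(S>130)&(V>90),'red':((H<5)|(H>174))&(S>170)&(V>80),'orange':(H>7)&(H<20)&(S>190)&(V>120),'blue':(H>98)&(H<118)&(S>130)&(V>60)}
    for k,m in R.items():
        m=m&(d>0)
        if k!='blue': m&=(w[...,2]>.1)
        else: m&=(w[...,2]>-.01)&(w[...,2]<.1)
        c,l,st,ce=cv2.connectedComponentsWithStats(m.astype(np.uint8))
        for i in range(1,c):
            if st[i,4]<60: continue
            p=w[l==i]; z=np.percentile(p[:,2],90); t=p[p[:,2]>z-.008] if k!='blue' else p
            (cx,cy),(sw,sh),an=cv2.minAreaRect((t[:,:2]*1000).astype(np.float32))
            print(n,k,ce[i].round(),st[i,4],'ztop %.3f'%z,'rect',np.round([cx,cy,sw,sh,an],1), 'med',np.median(t,0).round(4))
f=np.load('top0.npz'); 
cv2.imwrite('pics/crop.png',cv2.resize(f['a'][110:260,170:520,::-1],(784,336),interpolation=cv2.INTER_CUBIC))
```

```text
top yellow [393. 176.] 403 ztop 0.140 rect [ 518.9 -148.3   98.4   11.8    1.9] med [ 0.5181 -0.148   0.1377]
top red [439. 174.] 433 ztop 0.140 rect [ 521.2 -222.5  100.3   12.     1.6] med [ 0.5206 -0.2226  0.1378]
top orange [300. 175.] 347 ztop 0.132 rect [525.9   4.8  11.5  99.7  82. ] med [0.5294 0.0044 0.1297]
top orange [443. 313.] 381 ztop 0.131 rect [ 294.3 -211.5   11.9  100.1   25.7] med [ 0.2979 -0.2193  0.1291]
top blue [621.  87.] 767 ztop 0.032 rect [ 716.2 -585.7   75.1  157.9   78.8] med [ 0.7027 -0.5816  0.0296]
top blue [226. 198.] 330 ztop 0.012 rect [547.6 172.4  93.  168.4  88.2] med [0.4969 0.1306 0.01  ]
top blue [187. 177.] 635 ztop 0.072 rect [547.4 215.8  36.6 128.3  89.3] med [0.5462 0.2066 0.0699]
top blue [225. 177.] 629 ztop 0.072 rect [545.2 140.5  15.9 128.3  89. ] med [0.5441 0.1402 0.0701]
scene yellow [240. 206.] 331 ztop 0.140 rect [ 517.7 -146.9  100.6   12.9    2.2] med [ 0.5198 -0.1463  0.1383]
scene red [211. 188.] 587 ztop 0.140 rect [ 520.8 -221.3  100.1   13.9    2.2] med [ 0.5243 -0.2197  0.1381]
scene orange [295. 126.] 191 ztop 0.126 rect [ 298.6 -207.9    4.8   93.7   25.2] med [ 0.2987 -0.2093  0.1225]
scene blue [ 38. 176.] 2329 ztop 0.085 rect [ 680.7 -636.   160.6  120.7   51.5] med [ 0.7079 -0.59    0.0322]
scene blue [358. 328.] 415 ztop 0.072 rect [543.7 141.7  10.4 124.   88.7] med [0.5482 0.1416 0.0701]
scene blue [371. 345.] 90 ztop 0.021 rect [538.  170.1   1.6 107.1  88.9] med [0.5408 0.1699 0.0132]
scene blue [378. 365.] 1447 ztop 0.071 rect [546.8 175.7  90.4 166.5  88.7] med [0.5705 0.2097 0.0157]
```

View pics/crop.png

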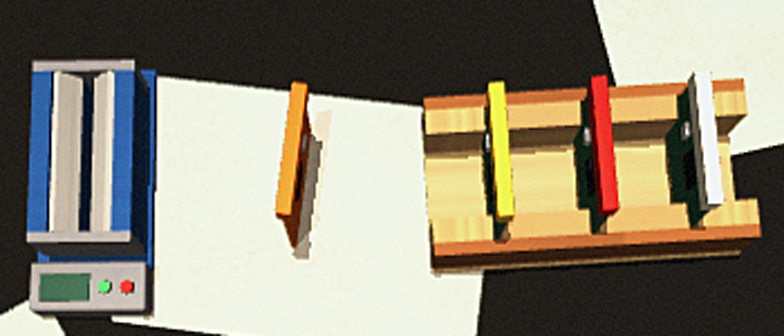

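The crop confirms it: the yellow rail stands in the rack's first slot, with red and white beside it. The free-standing orange card is between the rack and the cradle, so I'll carry the card high over it. On the way I'll stop above the cradle for a closer look.

```bash
python3 -m crank '[[[6,3.2,-3.6,0.9,0,0,1.4],[6,3.2,-3.6,0.9,0,0,1.4],[6,3.2,-3.6,0.9,0,0,1.4],[6,3.2,-3.6,0.9,0,0,1.4],[6,3.2,-3.6,0.9,0,0,1.4],[6,3.2,-3.6,0.9,0,0,1.4],[6,3.2,-3.6,0.9,0,0,1.4],[6,3.2,-3.6,0.9,0,0,1.4],[6,3.2,-3.6,0.9,0,0,1.4],[6,3.2,-3.6,0.9,0,0,1.4],[6,3.2,-3.6,0.9,0,0,1.4],[6,3.2,-3.6,0.9,0,0,1.4],[6,0,0,0,0,0,0]]]'
cat >> h.py <<'E'
from scipy.spatial.transform import Rotation as Ro
def wrist():
    o=manip.get_obs(); T=np.eye(4); T[:3,:3]=Ro.from_quat(o['ee_rot']).as_matrix(); T[:3,3]=o['position']
    a,d=eyes.camera('wrist'); y=T[:3,1]; print('tcp',T[:3,3].round(4),'z',T[:3,2].round(3),'yaw of y',np.degrees(np.arctan2(y[1],y[0])).round(2))
    return a,d,pts('wrist',d.astype(float),T)
def slot(w,d):
    # per x slice: z(y) profile of the lead-ins -> slot centre from symmetric slopes
    for x in np.arange(.50,.596,.015):
        m=(d>0)&(abs(w[...,0]-x)<.004)&(abs(w[...,1]-.175)<.05); p=w[m]
        b=p[(p[:,2]>.052)&(p[:,2]<.066)]; lo=b[b[:,1]<.174]; hi=b[b[:,1]>.174]
        r=[]
        for q in (lo,hi):
            if len(q)>5: c=np.polyfit(q[:,2],q[:,1],1); r+=[np.polyval(c,.06)*1e3]
            else: r+=[np.nan]
        fl=p[p[:,2]<.045]
        print('x %.3f'%x,'edges@z60',np.round(r,1),'mid %.1f'%np.mean(r),'deep y',(np.percentile(fl[(abs(fl[:,1]-.174)<.012)][:,1]*1e3,[5,95]).round(1) if len(fl[(abs(fl[:,1]-.174)<.012)])>3 else ''))
E
python3 - <<'E'
from h import *
f=np.load('top0.npz'); slot(pts('top',f['d']),f['d'])
a,d,w=wrist(); slot(w,d); np.savez('w1.npz',a=a,d=d,w=w); cv2.imwrite('pics/w1.png',a[...,::-1])
E
```

```text
clock: 1.72
position: [0.5472, 0.1678, 0.3044]
ee_rot: [-0.013, 1.0, -0.001, 0.0]
ft_force: [-0.7, 0.5, -0.4]
grip_width: 0.703
grasp_force: 0.0
x 0.500 edges@z60 [156.8 186.7] mid 171.7 deep y [178.6 180.2]
x 0.515 edges@z60 [154.8 186.9] mid 170.8 deep y [178.  179.7]
x 0.530 edges@z60 [152.6 187.2] mid 169.9 deep y [178.1 179.3]
x 0.545 edges@z60 [152.3 186.7] mid 169.5 deep y [177.7 178.8]
x 0.560 edges@z60 [154.5 186.3] mid 170.4 deep y [177.6 178.7]
x 0.575 edges@z60 [153.4 186.6] mid 170.0 deep y [177.3 178.3]
x 0.590 edges@z60 [152.9 186.2] mid 169.5 deep y [176.9 178. ]
tcp [0.5472 0.1678 0.3044] z [ 0.001 -0.001 -1.   ] yaw of y 91.5
x 0.500 edges@z60 [161.2 186.5] mid 173.9 deep y [170.4 178.2]
x 0.515 edges@z60 [161.2 185.5] mid 173.4 deep y [169.4 177.7]
x 0.530 edges@z60 [160.  185.9] mid 173.0 deep y [169.8 177.6]
x 0.545 edges@z60 [160.3 186.2] mid 173.3 deep y [168.8 177.3]
x 0.560 edges@z60 [159.5 185.8] mid 172.6 deep y [169.2 176.6]
x 0.575 edges@z60 [158.9 184.6] mid 171.8 deep y [168.2 176.7]
x 0.590 edges@z60 [159.3 184.7] mid 172.0 deep y [168.6 175.9]
```

View pics/w1.png

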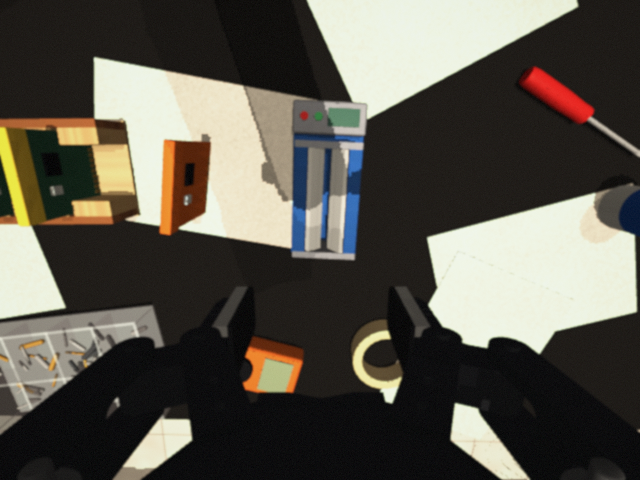

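The wrist view shows the cradle at (330,190), with the dark slot between its lead-ins, and the yellow rail at (15,175). The slot centre is at y ≈ 0.173 at x 0.545, with yaw about -1.2°. Next I'll move over the card and look again.

```bash
python3 -m crank '[[[6,-0.4,-4.5,-0.3,0,0,0],[6,-0.4,-4.5,-0.3,0,0,0],[6,-0.4,-4.5,-0.3,0,0,0],[6,-0.4,-4.5,-0.3,0,0,0],[6,-0.4,-4.5,-0.3,0,0,0],[6,-0.4,-4.5,-0.3,0,0,0],[6,-0.4,-4.5,-0.3,0,0,0],[6,0,0,0,0,0,0],[6,0,0,0,0,0,0]]]'
python3 - <<'E'
from h import *
a,d,w=wrist(); np.savez('w2.npz',a=a,d=d,w=w)
hsv=cv2.cvtColor(a,cv2.COLOR_RGB2HSV).astype(int);H,S,V=[hsv[...,i] for i in range(3)]
m=(H>22)&(H<36)&(S>130)&(V>80)&(d>0)&(w[...,2]>.1)&(abs(w[...,1]+.148)<.03)&(abs(w[...,0]-.52)<.08)
p=w[m]; z=np.percentile(p[:,2],90); t=p[p[:,2]>z-.006]
print(len(p),z,cv2.minAreaRect((t[:,:2]*1000).astype(np.float32)))
for lo in (.11,.116,.122,.128,.134): q=p[(p[:,2]>lo)&(p[:,2]<lo+.006)]; print(lo,len(q),np.median(q,0).round(4) if len(q) else '')
c=np.polyfit(t[:,0],t[:,1],1); print('yaw fit',np.degrees(np.arctan(c[0])),'y at x.519',np.polyval(c,.519))
# chip / card body below the rail
g=(d>0)&(w[...,2]<.105)&(w[...,2]>.03)&(abs(w[...,1]+.148)<.02)&(abs(w[...,0]-.52)<.05); 
for lo in (.03,.05,.07,.09): q=w[g&(w[...,2]>lo)&(w[...,2]<lo+.02)]; print('body',lo,len(q),np.median(q,0).round(4) if len(q) else '')
E
```

```text
clock: 2.9
position: [0.5173, -0.1413, 0.2829]
ee_rot: [-0.017, 1.0, 0.0, -0.0]
ft_force: [-0.2, -0.1, 0.2]
grip_width: 0.699
grasp_force: 0.0
tcp [ 0.5173 -0.1413  0.2829] z [-0.     0.001 -1.   ] yaw of y 91.97
427 0.13886063387287956 ((547.7825317382812, -147.58143615722656), (39.602752685546875, 11.276537895202637), 1.7281577587127686)
0.11 0 
0.116 1 [ 0.4677 -0.1477  0.1196]
0.122 2 [ 0.4676 -0.1491  0.1226]
0.128 0 
0.134 423 [ 0.5483 -0.1476  0.1379]
yaw fit 1.588364267301153 y at x.519 -0.14834416116219426
body 0.03 65 [ 0.5516 -0.1397  0.0402]
body 0.05 642 [ 0.552  -0.1407  0.0678]
body 0.07 2 [ 0.4775 -0.1411  0.0702]
body 0.09 0
```

```bash
python3 -m crank '[[[6,0.1,-0.4,-3,0,0,0],[6,0.1,-0.3,-3,0,0,0],[6,0,0,-3,0,0,0],[6,0,0,-3,0,0,0],[6,0,0,-3,0,0,0],[6,0,0,-2.5,0,0,0],[6,0,0,0,0,0,0],[6,0,0,0,0,0,0]]]' 50
python3 - <<'E'
from h import *
a,d=eyes.camera('scene'); cv2.imwrite('pics/s2.png',cv2.resize(a[120:320,130:400,::-1],None,fx=2.8,fy=2.8,interpolation=cv2.INTER_CUBIC))
E
```

```text
clock: 3.95
position: [0.5199, -0.1493, 0.1092]
ee_rot: [-0.017, 1.0, 0.0, 0.0]
ft_force: [0.1, 0.5, 1.1]
grip_width: 0.7
grasp_force: 0.0
```

View pics/s2.png

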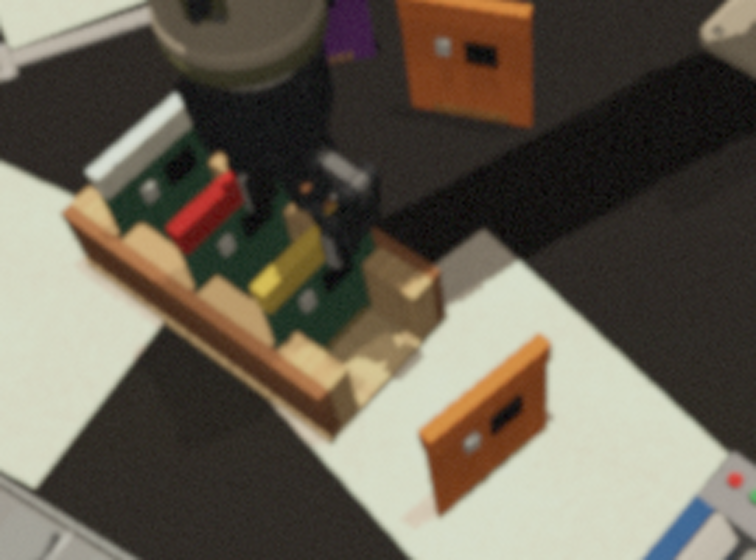

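In this crop the fingers straddle the yellow rail at (300,265), and the far finger is clear of the red rail at (205,210). Closing now.

```bash
python3 -m crank '[[[3,0,0,0,0,0,0],[1.5,0,0,0,0,0,0],[0.8,0,0,0,0,0,0],[0.5,0,0,0,0,0,0],[0.5,0,0,0,0,0,0],[0.5,0,0,0,0,0,0],[0.5,0,0,0,0,0,0]]]' 50
```

```text
clock: 4.88
position: [0.5192, -0.1501, 0.1082]
ee_rot: [-0.016, 1.0, 0.0, 0.0]
ft_force: [0.8, 0.1, 0.5]
grip_width: 0.061
grasp_force: 0.0
```

The opening of 0.061 and zero grip force mean the fingers aren't holding the rail. I'll look.

Run:
```python
from h import *
a,d=eyes.camera('scene'); A=cv2.resize(a[150:270,170:310,::-1],(700,600),interpolation=cv2.INTER_CUBIC)
b,d2,w=wrist(); B=cv2.resize(b[:,:,::-1],(700,525)); 
cv2.imwrite('pics/s3.png',cv2.resize(np.hstack([A[:525],B]),(800,300),interpolation=cv2.INTER_AREA))
```

```text
tcp [ 0.5192 -0.1501  0.1082] z [-0.  0. -1.] yaw of y 91.85
```

View pics/s3.png

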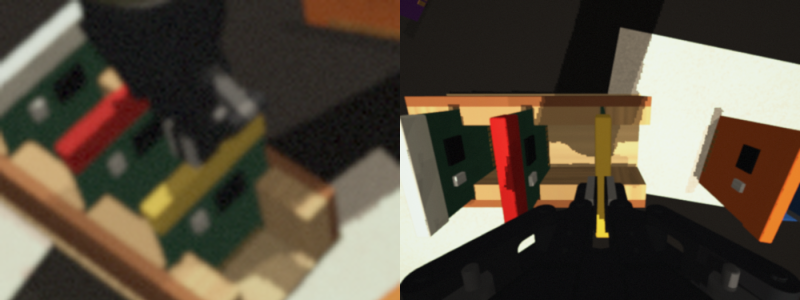

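In the wrist view the pads sit on both sides of the yellow rail at (603,190), so the reading doesn't match the picture. I'll command full closure and let it settle.

```bash
python3 -m crank '[[[0,0,0,0,0,0,0],[0,0,0,0,0,0,0],[0,0,0,0,0,0,0],[0,0,0,0,0,0,0]]]' 50
python3 - <<'E'
from h import *
a,d=eyes.camera('scene'); A=cv2.resize(a[150:270,170:310,::-1],(700,600),interpolation=cv2.INTER_CUBIC)
b,d2,w=wrist(); np.savez('w4.npz',a=b,d=d2,w=w)
B=cv2.resize(b[180:480,400-0:600,::-1][:240],(700,840),interpolation=cv2.INTER_CUBIC)[:600]
cv2.imwrite('pics/s4.png',cv2.resize(np.hstack([A,cv2.resize(b[200:400,240:473,::-1],(700,600),interpolation=cv2.INTER_CUBIC)]),(800,343),interpolation=cv2.INTER_AREA))
E
```

```text
clock: 5.48
position: [0.5192, -0.1501, 0.1083]
ee_rot: [-0.016, 1.0, 0.0, 0.0]
ft_force: [0.1, -0.3, 0.2]
grip_width: 0.001
grasp_force: 0.0
tcp [ 0.5192 -0.1501  0.1082] z [ 0.  0. -1.] yaw of y 91.86
```

View pics/s4.png

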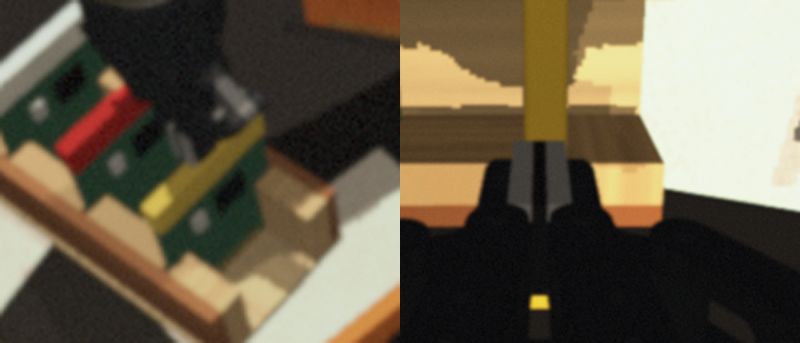

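The fingers are fully shut: both pads, right crop (540,170), cover the rail instead of straddling it. So the fingertips are really above the rail. I'll use depth to compare fingertip and rail heights.

Run:
```python
from h import *
f=np.load('w4.npz');a,d,w=f['a'],f['d'],f['w']
print(eyes.camera_params('wrist')['hand_eye'].round(3))
# crop right half scale: 233px->400, 200px->343 ; col=240+(u-400)*.5825, row=200+v*.583
c0=int(240+(540-400)*.5825)
for dc in (-14,-10,-6,0,6,10,14):
    print(c0+dc,[(r,float(d[r,c0+dc].round(3)),*w[r,c0+dc].round(3)) for r in (270,280,286,292,300,312,374)])
```

```text
[[-0.    -0.963 -0.27   0.068]
 [ 1.     0.    -0.    -0.   ]
 [ 0.    -0.27   0.963 -0.178]
 [ 0.     0.     0.     1.   ]]
307 [(270, 0.28600001335144043, np.float64(0.552), np.float64(-0.161), np.float64(0.017)), (280, 0.2639999985694885, np.float64(0.552), np.float64(-0.16), np.float64(0.04)), (286, 0.14399999380111694, np.float64(0.509), np.float64(-0.156), np.float64(0.152)), (292, 0.1379999965429306, np.float64(0.509), np.float64(-0.156), np.float64(0.158)), (300, 0.13199999928474426, np.float64(0.509), np.float64(-0.156), np.float64(0.165)), (312, 0.12099999934434891, np.float64(0.508), np.float64(-0.155), np.float64(0.176)), (374, 0.09099999815225601, np.float64(0.51), np.float64(-0.154), np.float64(0.208))]
311 [(270, 0.28700000047683716, np.float64(0.552), np.float64(-0.158), np.float64(0.016)), (280, 0.26499998569488525, np.float64(0.552), np.float64(-0.157), np.float64(0.039)), (286, 0.1459999978542328, np.float64(0.509), np.float64(-0.155), np.float64(0.151)), (292, 0.13899999856948853, np.float64(0.509), np.float64(-0.155), np.float64(0.158)), (300, 0.13099999725818634
[... 2549 characters left out ...]
(0.176)), (374, 0.10899999737739563, np.float64(0.522), np.float64(-0.147), np.float64(0.192))]
335 [(270, 0.15700000524520874, np.float64(0.506), np.float64(-0.144), np.float64(0.138)), (280, 0.1599999964237213, np.float64(0.512), np.float64(-0.144), np.float64(0.137)), (286, 0.14499999582767487, np.float64(0.508), np.float64(-0.144), np.float64(0.152)), (292, 0.13699999451637268, np.float64(0.508), np.float64(-0.145), np.float64(0.159)), (300, 0.12999999523162842, np.float64(0.508), np.float64(-0.145), np.float64(0.167)), (312, 0.12099999934434891, np.float64(0.508), np.float64(-0.145), np.float64(0.176)), (374, 0.09099999815225601, np.float64(0.51), np.float64(-0.147), np.float64(0.208))]
```

By depth the shut fingertips are at z ≈ 0.148, while the reported TCP is at 0.108. The rail top reads 0.138 from both cameras. So the real fingertips are about 40 mm behind the reported TCP, and I need to go 40 mm lower than the nominal frame says. I'll open, descend another 40 mm and re-grasp.

```bash
python3 -m crank '[[[6,0,0.1,0,0,0,0],[6,0,0,0,0,0,0],[6,0,0,0,0,0,0],[6,0,0,0,0,0,0],[6,0,0,0,0,0,0],[6,0,0,0,0,0,0],[6,0,0,-1,0,0,0],[6,0,0,-1,0,0,0],[6,0,0,-1,0,0,0],[6,0,0,-1,0,0,0],[6,0,0,0,0,0,0]]]' 50
```

```text
clock: 6.95
position: [0.5185, -0.149, 0.0673]
ee_rot: [-0.016, 1.0, 0.0, -0.001]
ft_force: [0.0, 0.3, -0.8]
grip_width: 0.7
grasp_force: 0.0
```

```bash
python3 -m crank '[[[3,0,0,0,0,0,0],[1.5,0,0,0,0,0,0],[0.8,0,0,0,0,0,0],[0.5,0,0,0,0,0,0],[0.5,0,0,0,0,0,0],[0.5,0,0,0,0,0,0],[0.5,0,0,0,0,0,0],[0.5,0,0,0,0,0,0]]]' 50
```

```text
clock: 7.95
position: [0.5195, -0.1491, 0.0687]
ee_rot: [-0.016, 1.0, 0.0, 0.0]
ft_force: [-0.3, 1.3, 5.3]
grip_width: 0.136
grasp_force: 49.8
```

The opening is 11.6 mm at 50 N, so the rail is held. Lifting straight up.

```bash
python3 -m crank '[[[0.5,0,0,0.5,0,0,0],[0.5,0,0,1,0,0,0],[0.5,0,0,1,0,0,0],[0.5,0,0,1.5,0,0,0],[0.5,0,0,2,0,0,0],[0.5,0,0,2,0,0,0],[0.5,0,0,2,0,0,0],[0.5,0,0,2,0,0,0],[0.5,0,0,2,0,0,0],[0.5,0,0,2,0,0,0],[0.5,0,0,2,0,0,0],[0.5,0,0,0,0,0,0],[0.5,0,0,0,0,0,0]]]'
python3 - <<'E'
from h import *
for n in ('top','scene'):
    a,d=eyes.camera(n); w=pts(n,d); np.savez(n+'5.npz',a=a,d=d)
    if n=='scene': cv2.imwrite('pics/s5.png',a[60:420,120:600,::-1])
    hsv=cv2.cvtColor(a,cv2.COLOR_RGB2HSV).astype(int);H,S,V=[hsv[...,i] for i in range(3)]
    m=(d>0)&(abs(w[...,0]-.52)<.08)&(abs(w[...,1]+.149)<.03)
    y=m&(H>22)&(H<36)&(S>130)&(V>60)&(w[...,2]>.2); g=m&(H>40)&(H<95)&(S>60)&(w[...,2]>.16)
    for k,mm in (('yellow',y),('green',g)):
        p=w[mm]
        if len(p)<20: print(n,k,len(p)); continue
        print(n,k,len(p),'min',p.min(0).round(3),'max',p.max(0).round(3))
        if k=='green':
            A=np.c_[p[:,0]-.52,p[:,2]-.25,np.ones(len(p))]; s=np.linalg.lstsq(A,p[:,1],rcond=None)[0]; print('  plane: yaw %.2f lean dy/dz deg %.2f'%tuple(np.degrees(np.arctan(s[:2]))),'y0 %.4f'%s[2])
E
```

```text
clock: 9.57
position: [0.5188, -0.1491, 0.2478]
ee_rot: [-0.016, 1.0, 0.0, -0.0]
ft_force: [-0.0, 0.3, -1.4]
grip_width: 0.136
grasp_force: 48.8
top yellow 0
top green 2
scene yellow 166 min [ 0.53  -0.153  0.287] max [ 0.567 -0.139  0.333]
scene green 1687 min [ 0.467 -0.161  0.186] max [ 0.568 -0.119  0.448]
  plane: yaw 1.74 lean dy/dz deg 1.61 y0 -0.1455
```

View pics/s5.png

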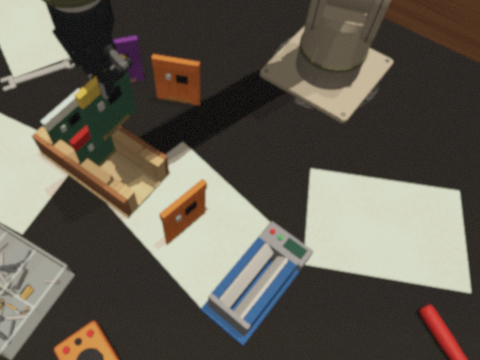

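The yellow card is out of the rack at crop (100,120) and well clear. Red and white are still in the rack. Carrying it over to the cradle now.

```bash
python3 -m crank '[[[0.5,0.2,2.2,0,0,0,-0.3],[0.5,0.4,4,0,0,0,-0.4],[0.5,0.4,4,0,0,0,-0.4],[0.5,0.4,4,0,0,0,-0.4],[0.5,0.4,4,0,0,0,-0.4],[0.5,0.4,4,0,0,0,-0.4],[0.5,0.4,4,0,0,0,-0.4],[0.5,0.2,4,0,0,0,-0.3],[0.5,0,2,0,0,0,0],[0.5,0,0,0,0,0,0],[0.5,0,0,0,0,0,0]]]'
python3 - <<'E'
from h import *
o=manip.get_obs(); y=Ro.from_quat(o['ee_rot']).as_matrix()[:,1]; print(o['position'].round(4),np.degrees(np.arctan2(y[1],y[0])))
for n in ('top','scene'):
    a,d=eyes.camera(n); w=pts(n,d); np.savez(n+'6.npz',a=a,d=d)
    hsv=cv2.cvtColor(a,cv2.COLOR_RGB2HSV).astype(int);H,S,V=[hsv[...,i] for i in range(3)]
    m=(d>0)&(abs(w[...,0]-.546)<.07)&(abs(w[...,1]-.173)<.03)
    g=m&(w[...,2]>.15)&(w[...,2]<.25)&(H>40)&(H<100)&(S>60); p=w[g]; print(n,len(p))
    if len(p)<50: continue
    A=np.c_[p[:,0]-.546,p[:,2]-.19,np.ones(len(p))]
    for _ in range(4):
        s=np.linalg.lstsq(A,p[:,1],rcond=None)[0]; r=abs(A@s-p[:,1]); k=r<.003; A,p=A[k],p[k]
    print('yaw %.2f lean %.2f'%tuple(np.degrees(np.arctan(s[:2]))),'y0 %.4f'%s[2],len(p),np.percentile(p,[1,99],axis=0).round(4))
    for x in (.51,.53,.55,.57,.585):
        q=p[abs(p[:,0]-x)<.005]; print(' bottom at x',x,np.percentile(q[:,2],2).round(4) if len(q)>5 else '')
E
```

```text
clock: 11.05
position: [0.5474, 0.171, 0.2481]
ee_rot: [0.011, 1.0, -0.0, -0.0]
ft_force: [0.4, -0.1, -1.3]
grip_width: 0.136
grasp_force: 48.8
[0.5474 0.171  0.2481] 88.74146409019531
top 475
yaw -1.57 lean -0.14 y0 0.1697 473 [[0.4967 0.1683 0.189 ]
 [0.5839 0.1736 0.2488]]
 bottom at x 0.51 0.1901
 bottom at x 0.53 0.2001
 bottom at x 0.55 0.2002
 bottom at x 0.57 0.1988
 bottom at x 0.585 0.1863
scene 198
yaw -2.19 lean 0.16 y0 0.1740 195 [[0.5317 0.1694 0.2043]
 [0.5962 0.1743 0.2491]]
 bottom at x 0.51 
 bottom at x 0.53 0.2087
 bottom at x 0.55 0.2097
 bottom at x 0.57 0.2086
 bottom at x 0.585 0.2041
```

The card hangs upright, with faces at y 0.1697 and 0.174, so its middle is about 0.172 against a slot centre of 0.173. I'll nudge +1.5 mm and lower it into the lead-ins.

```bash
python3 -m crank '[[[0.5,0,0.15,-1.5,0,0,0],[0.5,0,0,-2,0,0,0],[0.5,0,0,-2,0,0,0],[0.5,0,0,-2,0,0,0],[0.5,0,0,-2,0,0,0],[0.5,0,0,-1.5,0,0,0],[0.5,0,0,-1,0,0,0],[0.5,0,0,0,0,0,0]]]'
python3 -m crank '[[[0.5,0,0,-0.5,0,0,0],[0.5,0,0,-0.5,0,0,0],[0.5,0,0,-0.5,0,0,0],[0.5,0,0,0,0,0,0]]]'
```

```text
clock: 12.15
position: [0.5468, 0.1742, 0.1276]
ee_rot: [0.01, 1.0, -0.0, -0.0]
ft_force: [-0.1, -0.3, -1.7]
grip_width: 0.134
grasp_force: 48.8
clock: 12.65
position: [0.5469, 0.1743, 0.1128]
ee_rot: [0.01, 1.0, -0.0, -0.0]
ft_force: [-0.6, 0.7, -1.2]
grip_width: 0.13
grasp_force: 48.8
```

The bottom edge is at z ≈ 0.052 and contact-free. The reported y is about 1.5 mm high, so I'll trim that and carry on down.

```bash
python3 -m crank '[[[0.5,0,-0.15,0,0,0,0],[0.5,0,0,-0.5,0,0,0],[0.5,0,0,-0.5,0,0,0],[0.5,0,0,0,0,0,0]]]'
python3 -m crank '[[[0.5,0,0,-0.5,0,0,0],[0.5,0,0,-0.5,0,0,0],[0.5,0,0,-0.5,0,0,0],[0.5,0,0,-0.5,0,0,0],[0.5,0,0,0,0,0,0]]]'
```

```text
clock: 13.15
position: [0.5468, 0.1728, 0.1026]
ee_rot: [0.01, 1.0, -0.0, -0.0]
ft_force: [-0.6, -0.2, -1.3]
grip_width: 0.132
grasp_force: 48.8
clock: 13.78
position: [0.5468, 0.1728, 0.0827]
ee_rot: [0.01, 1.0, -0.0, -0.0]
ft_force: [0.2, -0.3, -2.5]
grip_width: 0.132
grasp_force: 48.8
```

It's in the slot with no side force. About 12 mm is left to the floor.

```bash
python3 -m crank '[[[0.5,0,0,-0.4,0,0,0],[0.5,0,0,-0.4,0,0,0],[0.5,0,0,-0.2,0,0,0],[0.5,0,0,0,0,0,0]]]'
python3 -m crank '[[[0.5,0,0,-0.1,0,0,0],[0.5,0,0,-0.1,0,0,0],[0.5,0,0,0,0,0,0]]]'
```

```text
clock: 14.28
position: [0.5471, 0.1729, 0.0731]
ee_rot: [0.01, 1.0, -0.0, -0.0]
ft_force: [-0.5, -0.0, -1.9]
grip_width: 0.132
grasp_force: 48.8
clock: 14.65
position: [0.5471, 0.1729, 0.0712]
ee_rot: [0.01, 1.0, 0.0, -0.0]
ft_force: [-0.4, -0.2, -1.3]
grip_width: 0.133
grasp_force: 48.8
```

```bash
python3 -m crank '[[[0.5,0,0,-0.1,0,0,0],[0.5,0,0,-0.1,0,0,0],[0.5,0,0,0,0,0,0]]]'
```

```text
clock: 15.02
position: [0.5475, 0.1732, 0.0707]
ee_rot: [0.01, 1.0, 0.0, 0.0]
ft_force: [-5.5, -1.9, 10.3]
grip_width: 0.13
grasp_force: 50.9
```

There's floor contact: +10 N at the predicted height of 0.0707. I'll release, then withdraw straight up.

```bash
python3 -m crank '[[[2,0,0,0,0,0,0],[3,0,0,0,0,0,0],[4,0,0,0,0,0,0],[5,0,0,0,0,0,0],[5,0,0,0,0,0,0],[5,0,0,0,0,0,0]]]'
python3 -m crank '[[[5,0,0,1,0,0,0],[5,0,0,2,0,0,0],[5,0,0,3,0,0,0],[5,0,0,3,0,0,0],[5,0,0,3,0,0,0],[5,0,0,3,0,0,0],[5,0,0,3,0,0,0],[5,0,0,0,0,0,0],[5,0,0,0,0,0,0]]]'
python3 - <<'E'
from h import *
P=[]
for n in ('top','scene'):
    a,d=eyes.camera(n); w=pts(n,d); P.append(a[110:350,160:480] if n=='scene' else a[100:340,160:540])
    hsv=cv2.cvtColor(a,cv2.COLOR_RGB2HSV).astype(int);H,S,V=[hsv[...,i] for i in range(3)]
    m=(d>0)&(H>22)&(H<36)&(S>130)&(V>60)&(abs(w[...,0]-.546)<.08)&(abs(w[...,1]-.173)<.04)&(w[...,2]>.1)
    p=w[m]; print(n,len(p),np.percentile(p,[2,50,98],axis=0).round(4).tolist() if len(p) else '')
im=np.hstack(P)[...,::-1]; cv2.imwrite('pics/end.png',cv2.resize(im,(800,int(800*im.shape[0]/im.shape[1])),interpolation=cv2.INTER_CUBIC))
E
```

```text
clock: 15.78
position: [0.5471, 0.1729, 0.0692]
ee_rot: [0.01, 1.0, 0.0, -0.0]
ft_force: [-0.1, 0.6, -0.7]
grip_width: 0.586
grasp_force: 0.0
clock: 16.9
position: [0.5469, 0.1728, 0.2491]
ee_rot: [0.01, 1.0, 0.0, -0.0]
ft_force: [0.1, -0.4, -0.1]
grip_width: 0.588
grasp_force: 0.0
top 132 [[0.522, 0.1682, 0.118], [0.5774, 0.1736, 0.1398], [0.5952, 0.1798, 0.1433]]
scene 404 [[0.5025, 0.1695, 0.1206], [0.561, 0.1755, 0.14], [0.5959, 0.1802, 0.1425]]
```

View pics/end.png

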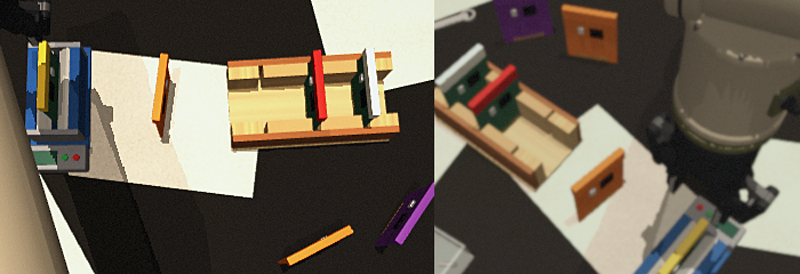

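The yellow card stands upright in the cradle slot at (43,75) left and (685,245) right, with its rail top at z 0.140 as expected. Red and white are still in the rack, the look-alikes haven't moved, and the gripper is clear.

```bash
python3 -c "
from workcell import job; print(job.hand_in())"
```

```text
the job is handed in; nothing more can be done
None
```

The yellow-edged card is seated on the floor of the blue cradle's slot and released, the red and white cards are still in the rack, and the job was handed in at about 17 s; the first grasp closed on air above the rail because the real fingertips sit about 40 mm behind the reported TCP, so I re-gripped lower.

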